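Seal the incense canister to its torque limit

ROBOT

A 6-joint arm with a two-finger parallel gripper is mounted at the origin on the work surface. World frame = base frame: x ahead of the robot, y to its left, z up, the work surface at z = 0. Lengths are in mm, angles in rad, forces in N, time in s.
With the tool pointing down it reaches from about 375 to 825 mm from the base axis. Payload 5.5 kg.
Tool frame: the origin (TCP) lies midway between the tips of the shut fingers; the grasp point (between the pads) lies 19 mm behind it; z points along the fingers, y is the direction in which the jaws open and shut (so a half turn about z gives the same grasp; the last joint's range is limited). The gripper opens to 85 mm and grips with 20 to 120 N. Pads are 22 mm wide; open, the fingers measure 114 mm over their backs; the gripper's body (76 mm by 85 mm) begins 54 mm behind the grasp point. The pads swing forward as they close: fully open they stand 13 mm farther back than shut.
Start: joints at [-1.255, 0.314, -0.047, 1.21, 0, 1.571], TCP at [186.343, -570.325, 231.299] pointing down, gripper open.
Joint ranges: [-2.67, 2.67], [-0.69, 1.73], [-1.03, 1.25], [-2.08, 2.16], [-1.42, 1.45], [-3.14, 3.14]. Speed limits (rad/s): [2.39, 2.39, 3.01, 3.14, 3.14, 3.14].

INTERFACE

Orientations are given as a unit quaternion [x, y, z, w].
In Python, from plant import robot gives the robot as it stands. The module is installed in compiled form; this text tells all that it offers.
- The arm moves only by the tool arm_command, never from a script. Its argument "series" is a list of rows, each an object with "translation": the shift along the tool's x, y, z as a fraction of full scale, a list of three; "yaw": the turn about the tool's z as a fraction of full scale. A call has 1 to 10 rows; each row shifts and turns the pose as measured when the row begins, along the tool's axes as they then stand; what a row does not reach is not made up. Full scale, the value 1, is 300 mm for a shift and pi/4 rad for a turn. A row lasts 1/10 s, in which the tool goes at most 50 mm and 8.59 degrees, less where a joint would pass 70% of its speed; a pose out of reach is approached as far as the arm can. A call with a number of a shift or a turn outside -1 to 1 is refused whole. A call with a gripper value outside its range is refused whole. "fingers" is the closure, from -1 (fully open) to 1 (shut), set as the call begins (left out, the last holds). The fingers move at their own pace and stop on an object; "grip_force" is the grip in N (left out, the last holds). Time passes only in rows, so rows that do not move let the fingers close. It gives the time, the measured TCP pose, the force and the opening at its end, in the units of the state.
- robot.observe(): the state, without advancing time (a new reading comes with each control period).
- robot.camera(name): name is "scene" or "side" or "wrist"; returns the picture (400x640x3 uint8, blue, green, red); there is no depth.
- robot.calibration(name): a dict with "mtx" (3x3 intrinsics, pixels), "dist" ([k1, k2, p1, p2, k3] as OpenCV has them; the pictures are not rectified), "R" (3x3) and "t" (3): a world point X has camera coordinates R X + t. Camera axes: x right, y down, z forward; pixel columns grow to the right and rows downward; lengths in mm; the calibration is good to about 2 mm. A picture is of the moment at which its call begins: read the wrist's pose just before it. calibration takes no time and is no camera call; for the wrist camera it gives the pose at the moment of the call.
- robot.finish_job(): hands the job in, once; it reports no verdict.
The state is a dict: "clock": time; "q": joint angles; "joint_vel": joint speeds; "joint_efforts": joint torques, N m; "eef_pos": TCP position; "ee_rot": TCP orientation; "wrist_force": force on the tool from outside, world axes, zero at the start; "moment": the same for the moment, N m; "gripper_width": opening from 0.0 (shut) to 1.0 (fully open).
Only numpy, scipy, OpenCV 4.12 (cv2) and the standard library are available. Lean on these libraries where they do the work, as an engineer would, in place of code of your own. Each camera call takes 0.05 s, during which the arm holds its last target. There are 200 camera calls.

TASK

Seal the glass canister of incense cones on the mirror tray: tip its open flip-top lid shut, gently and without slamming the glass, then turn the winged knob on the lid clockwise until you feel its torque limiter slip. Let it slip some 10 degrees to be sure, never more than 15, then let go; leave everything else where it stands.

Things in the scene. Friction and masses are not known exactly. Their poses are not given: they have to be found in the camera images.
- jar: Clear glass canister, an upright cylinder 90 mm across and 84 mm tall holding incense cones, stuck down on the mirror tray so that it does not move. Origin at the centre of its underside, on the tray 12 mm above the table; z up, its x axis points from the canister's middle to its hinge, so the lid swings shut towards -x.
- hinge (a point): Point on the middle of the lid's hinge axis, at the rear of the canister's rim: 50 mm along the canister's x and 86 mm above its underside. The hinge axis runs level, along the canister's y.
- lid (a joint): Angle of the flip-top lid in rad: 0 shut (level), 1.57 upright, 1.9 leaning back on its stop, where it stands at the start. Its soft-close hinge resists fast motion; tipped forward past about 1.2 rad and let go, the lid sinks shut by its own weight in about 3 s.
- tab_tip (a point): Outer end of the lid's brass finger tab (30 mm wide, 6 mm thick), half-way through its thickness, 113 mm from the hinge axis. The lid itself is a glass disc 94 mm across and 6 mm thick; the knob stands in the middle of its outward face (up when shut, facing the rear when open).
- knob_grip (a point): Grip point of the brass sealing knob on the lid's outward face: a flat wing 44 mm long (this point's x), 12 mm thick (its y), its top 40 mm above the glass, on a round foot 32 mm across, 8 mm high. The point is in the wing on the turning axis, 28 mm above the glass (z: away from the glass). Tighten clockwise seen from above. It bears a 60 N grip.
- knob_foot (a point): Foot of the knob: on its turning axis, at the glass. Feel of tightening: light drag (about 0.07 N m) for an unknown 0.2 to 1.25 rad, different each time, until the screw seats; then the torque jumps to 0.40 N m and stays level: the limiter slips and the knob turns on without tightening. Turned in steps of 0.03 rad and read at rest, it shows below 0.1, then 0.2 to 0.4.
- pin (a joint): Small steel pin (6 mm across) in the knob's top that shows how far the limiter has slipped: height in m above its start. 0 until the limiter slips, then it rises evenly, 3 mm per rad of slip (0.00026 is 5 degrees, 0.0008 is 15 degrees). It stays where it is when the knob is let go.
- bottle: Bystander: amber glass oval bottle with gold cap, 56 by 28 mm and 80 mm tall, on the tray. Origin under its centre.
- holder: Bystander: green ceramic incense holder, a dish 68 mm across with a nub, 30 mm tall, on the tray. Origin under its centre.
- stand: Bystander: dark silicone watch stand, foot 60 mm across, lying roll on a post, 84 mm tall, on the tray. Origin under its centre.
- dish: Bystander: ceramic ring dish, 84 mm across, 26 mm tall, beside the tray. Origin under its centre.
- candle: Bystander: candle in a glass with a gold lid, 72 mm across, 70 mm tall, beside the tray. Origin under its centre.
- matchbox: Bystander: flat matchbox 110 by 65 by 20 mm, beside the tray. Origin under its centre.
- hairbrush: Bystander: wooden hairbrush, 200 mm long, lying beside the tray.

How it is judged (in metres and radians):
On the way, in this order (a step that is already met when the one before it is completed fails the run):
1. the lid is shut, with the limiter not yet slipped (value of joint lid below 0.04 rad and value of joint pin below 0.00015 m), for 0.2 s.
2. the limiter has slipped with the lid shut (value of joint lid below 0.04 rad and value of joint pin above 0.00026 m), for 0.2 s.
At the end, for the whole second after the job is handed in: The lid is shut (within 0.04 rad), the knob's limiter has slipped 5 to 15 degrees (pin 0.26 to 0.8 mm up), and every bystander is within 20 mm of where it started (all of step 2 and value of joint pin below 0.0008 m and distance of each of bottle, holder, stand, dish, candle, matchbox, hairbrush from where it was at the start of the episode below 0.02 m); the robot touches nothing.
It fails at once if the knob is turned on after the limiter slips, more than 15 degrees (pin over 0.8 mm) (value of joint pin above 0.0008 m).
It fails at once if the glass lid is slammed: swung shut faster than 3 rad/s (velocity of joint lid below -3 rad/s).
It fails at once if a bystander is knocked over or pushed away (distance of any of bottle, holder, stand, dish, candle, matchbox, hairbrush from where it was at the start of the episode above 0.03 m or angle between any of bottle, holder, stand, dish, candle, matchbox's own z axis and vertical above 0.5 rad).
It also fails if it takes over 72 s, if anything falls off the work surface, if the arm or the gripper's body presses on something with over 40 N, if the wrist force passes 120 N, or if a joint passes its speed limit or range.

## Working session

There is one attempt and no reset: what is moved stays moved. The work goes in short steps, Python scripts to look and compute and a tool call to move; the robot and the scene stay as the last step left them, time stands still between calls to the robot, and variables do not carry over. Pictures are saved under pics/ and viewed, about 8 in all and at most 12, crops included, and the job is handed in when it is done.

Besides the shell and the picture viewer there is one more tool, called after "Request:" in YAML: its name, and indented under it one key for each argument. arm_command: Moves the arm, as the interface text tells. Shift numbers are shares of 300 mm and turn numbers shares of pi/4 rad, none past 1 either way. Its arguments: {"type":"object","properties":{"series":{"type":"array"},"fingers":{"type":"number"},"grip_force":{"type":"number"}},"required":["series"]}

```bash
mkdir -p pics; python3 - <<'E'
from plant import robot
import cv2,numpy as np
s=robot.observe();print(s)
for n in("scene","side"):
    cv2.imwrite(f"pics/{n}0.png",robot.camera(n));c=robot.calibration(n);print(n,c)
E
```

```text
{'clock': 0.0, 'q': array([-1.25499155e+00,  3.14202863e-01, -4.80800148e-02,  1.21020669e+00,
        1.00759271e-05,  1.57077164e+00]), 'joint_vel': array([-2.44457304e-03,  3.33199044e-05,  2.40686692e-03, -1.27479863e-03,
       -1.53076771e-03, -2.52807632e-04]), 'joint_efforts': array([-1.79477196e-03, -5.39587784e+01,  3.39749479e+01,  1.92183402e-02,
       -7.35655112e-05, -1.49025741e-06]), 'eef_pos': array([ 186.17135965, -569.77384286,  230.44804417]), 'ee_rot': array([ 9.87557004e-01,  1.57259171e-01, -1.28142603e-04, -8.36879562e-04]), 'wrist_force': array([-0.10091076,  0.13166531, -0.4845846 ]), 'moment': array([-0.00713173,  0.01029419,  0.01067545]), 'gripper_width': 1.001621517092035}
scene {'mtx': array([[400.2124352 ,   0.        , 321.79022424],
       [  0.        , 400.2124352 , 201.35153046],
       [  0.        ,   0.        ,   1.        ]]), 'dist': array([-0.02900945,  0.        ,  0.        ,  0.        ,  0.        ]), 'R': array([[-0.25531684,  0.96675961,  0.01375389],
       [ 0.6619918 ,  0.18516167, -0.72627957],
       [-0.70468445, -0.17632644, -0.68726183]]), 't': array([ 107.04963306, -259.18310308, 1448.93595727])}
side {'mtx': array([[415.59440281,   0.        , 323.25400908],
       [  0.        , 415.59440281, 203.88752732],
       [  0.        ,   0.        ,   1.        ]]), 'dist': array([-0.07389204,  0.        ,  0.        ,  0.        ,  0.        ]), 'R': array([[-8.12155578e-01, -5.83440613e-01, -6.07638336e-04],
       [-4.26027889e-01,  5.93746309e-01, -6.82616700e-01],
       [ 3.98627089e-01, -5.54132089e-01, -7.30776349e-01]]), 't': array([ 420.59398332,  276.28601857, 1173.87752476])}
```

View pics/scene0.png

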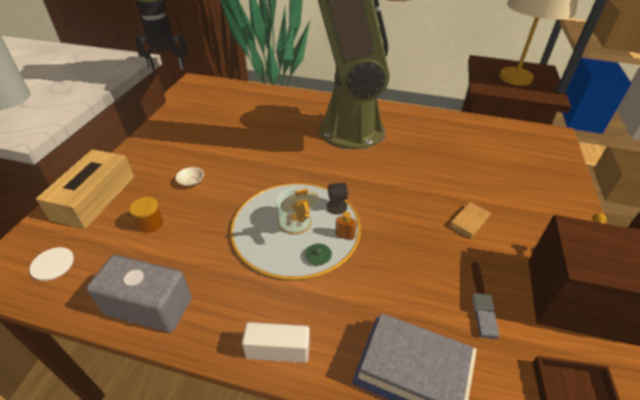

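View pics/side0.png

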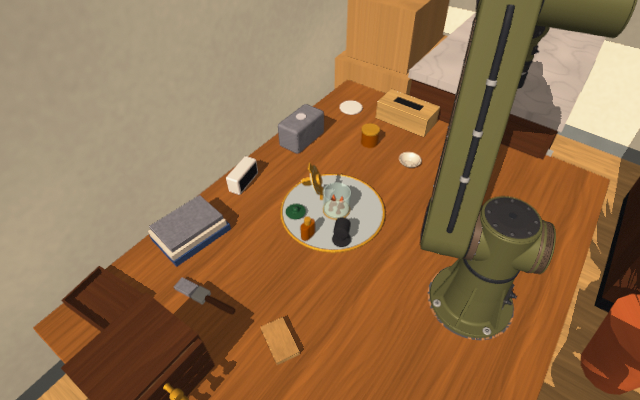

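```bash
python3 - <<'E'
import cv2,numpy as np
a=cv2.imread("pics/scene0.png")[170:285,220:370];b=cv2.imread("pics/side0.png")[150:265,270:400]
a=cv2.resize(a,None,fx=5,fy=5,interpolation=2)[:, :750];b=cv2.resize(b,None,fx=5,fy=5,interpolation=2)
cv2.imwrite("pics/c1.png",a);cv2.imwrite("pics/c2.png",b)
E
```

```text
(no output)
```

View pics/c1.png

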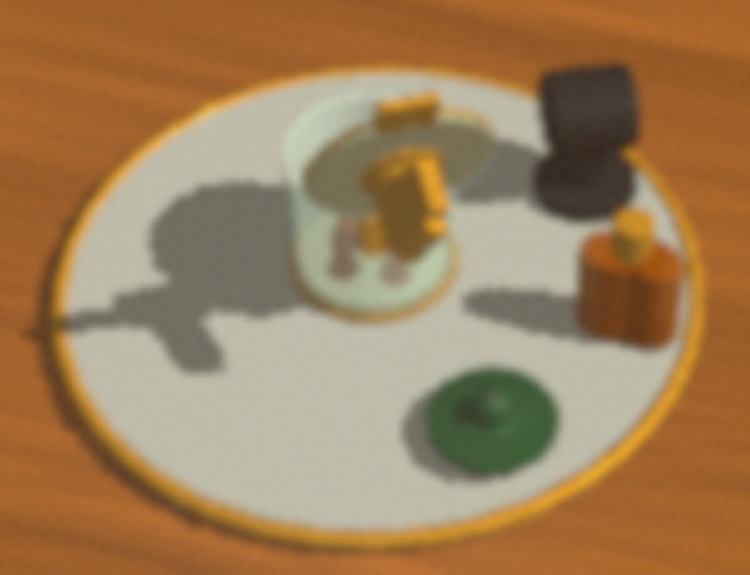

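View pics/c2.png

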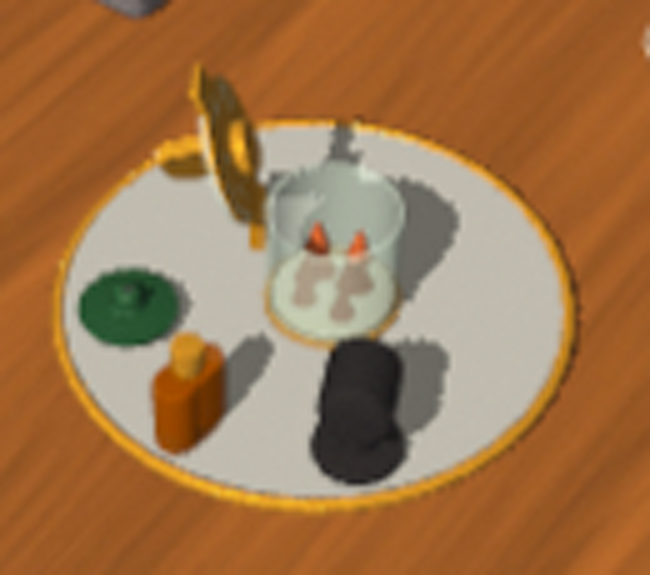

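```bash
cat > h.py <<'E'
import numpy as np,cv2
from plant import robot
def ray(n,p,c=None):
    c=c or robot.calibration(n)
    u=cv2.undistortPoints(np.array([[p]],float),c["mtx"],c["dist"])[0,0]
    R=np.array(c["R"]);d=R.T@np.array([u[0],u[1],1]);return -R.T@np.array(c["t"]),d/np.linalg.norm(d)
def plane(n,p,z,c=None):
    o,d=ray(n,p,c);return o+d*(z-o[2])/d[2]
def tri(rays):
    A=sum(np.eye(3)-np.outer(d,d) for o,d in rays);b=sum((np.eye(3)-np.outer(d,d))@o for o,d in rays)
    X=np.linalg.solve(A,b);return X,[np.linalg.norm(np.cross(X-o,d)) for o,d in rays]
E
python3 - <<'E'
from h import *
S=lambda x,y:(220+x/5-.4,170+y/5-.4); D=lambda x,y:(270+x/5-.4,150+y/5-.4)
np.set_printoptions(precision=1,suppress=True)
print("jar",plane("scene",S(375,258),12),plane("side",D(332,290),12))
for k,a,b in(("tab",(409,110),(197,75)),("knob",(417,205),(185,160))):
    print(k,tri([ray("scene",S(*a)),ray("side",D(*b))]))
print("tab@203",plane("scene",S(409,108),203),plane("side",D(196,70),203))
for k,a,z in(("bottle",(630,335),12),("stand",(585,190),12),("holder",(490,450),12)): print(k,plane("scene",S(*a),z))
for k,a,z in(("bottle",(190,435),12),("stand",(358,445),12),("holder",(130,310),20)): print(k,plane("side",D(*a),z))
E
```

```text
jar [502.3 -55.3  12. ] [510.8 -63.9  12. ]
tab (array([581.3, -10.2, 204.1]), [np.float64(3.562372838631447), np.float64(3.562372838631319)])
knob (array([583.1,  -3.2, 142.3]), [np.float64(1.6424598991437482), np.float64(1.6424598991437918)])
tab@203 [581.8  -7.4 203. ] [585.8 -19.1 203. ]
bottle [519.9  91.5  12. ]
stand [419.4  43.4  12. ]
holder [613.7  40.3  12. ]
bottle [513.2  91.7  12. ]
stand [422.   36.2  12. ]
holder [605.6  35.4  20. ]
```

Request:
arm_command:
  series:
    - {"translation":[0.123,-0.087,-0.02],"yaw":0}
    - {"translation":[0.123,-0.087,-0.02],"yaw":0}
    - {"translation":[0.123,-0.087,-0.02],"yaw":0}
    - {"translation":[0.123,-0.087,-0.02],"yaw":0}
    - {"translation":[0.123,-0.087,-0.02],"yaw":0}
    - {"translation":[0.123,-0.087,-0.02],"yaw":0}
    - {"translation":[0.123,-0.087,-0.02],"yaw":0}
    - {"translation":[0.123,-0.087,-0.02],"yaw":0}
  fingers: 1
  grip_force: 30

```text
clock: 0.9
eef_pos: [405.1, -272.9, 275.6]
ee_rot: [0.988, 0.152, -0.002, -0.004]
wrist_force: [1.0, -0.5, -0.8]
gripper_width: -0.001
```

Request:
arm_command:
  series:
    - {"translation":[0.123,-0.089,0],"yaw":0}
    - {"translation":[0.123,-0.089,0],"yaw":0}
    - {"translation":[0.123,-0.089,0],"yaw":0}
    - {"translation":[0.123,-0.089,0],"yaw":0}
    - {"translation":[0.123,-0.089,0],"yaw":0}
    - {"translation":[0.123,-0.089,0],"yaw":0}
    - {"translation":[0.123,-0.089,0],"yaw":0}
    - {"translation":[0.123,-0.089,0],"yaw":0}
    - {"translation":[0,0,0],"yaw":0.1}

```text
clock: 1.8
eef_pos: [630.8, 38.4, 273.7]
ee_rot: [0.993, 0.115, -0.003, -0.004]
wrist_force: [-0.1, -0.9, -0.2]
gripper_width: -0.001
```

```bash
python3 - <<'E'
from h import *
s=robot.observe();print(s["clock"],s["q"],s["eef_pos"],s["ee_rot"])
cv2.imwrite("pics/w1.png",robot.camera("wrist"))
c=robot.calibration("wrist");print(c["mtx"],c["dist"]);np.savez("pics/w1.npz",**c)
print(-np.array(c["R"]).T@c["t"])
E
```

```text
1.8 [0.05716382 0.37028401 0.12778994 1.33444232 0.00692809 2.96869363] [630.76516696  38.3925097  273.72535922] [ 0.99338176  0.11476611 -0.00286453 -0.00363578]
[[307.50959051   0.         315.91694424]
 [  0.         307.50959051 195.07616194]
 [  0.           0.           1.        ]] [-0.03601708  0.          0.          0.          0.        ]
[697.35612882  50.40927733 416.64370101]
```

View pics/w1.png

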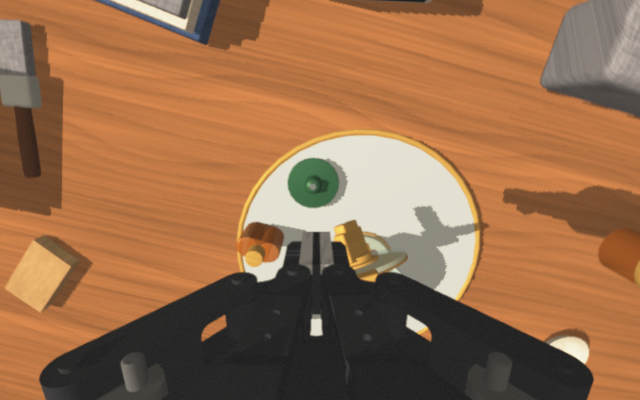

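Request:
arm_command:
  series:
    - {"translation":[-0.073,0.063,0],"yaw":0}
    - {"translation":[0,0,0.09],"yaw":0}
    - {"translation":[0,0,0.09],"yaw":0}
    - {"translation":[0,0,0.08],"yaw":0}
    - {"translation":[0,0,0],"yaw":0}

```text
clock: 2.35
eef_pos: [609.4, 11.5, 192.5]
ee_rot: [0.993, 0.115, -0.005, -0.003]
wrist_force: [-0.9, 0.0, 0.3]
gripper_width: 0.002
```

```bash
python3 - <<'E'
from h import *
s=robot.observe();print(s["eef_pos"],s["ee_rot"],s["wrist_force"])
c={k:v for k,v in np.load("pics/w1.npz").items()}
for p,z in(((348,274),150),((407,253),150),((352,228),135),((356,262),143)):print(p,plane("wrist",p,z,c))
E
```

```text
[609.41773805  11.52670485 192.51332312] [ 0.99336422  0.1148873  -0.00468599 -0.00254504] [-0.87018379  0.00408934  0.31241287]
(348, 274) [552.6152526  -12.60019302 150.        ]
(407, 253) [587.0201817 -61.8096794 150.       ]
(352, 228) [594.50309433  -7.17846859 135.        ]
(356, 262) [563.49440979 -18.582723   143.        ]
```

Request:
arm_command:
  series:
    - {"translation":[-0.031,0.0122,0],"yaw":0}
    - {"translation":[-0.031,0.0122,0],"yaw":0}
    - {"translation":[-0.031,0.0122,0],"yaw":0}
    - {"translation":[-0.031,0.0122,0],"yaw":0}
    - {"translation":[-0.031,0.0122,0],"yaw":0}

```text
clock: 2.85
eef_pos: [567.5, -19.3, 197.8]
ee_rot: [0.993, 0.115, -0.001, -0.003]
wrist_force: [-0.1, 1.0, 0.6]
gripper_width: -0.002
```

Request:
arm_command:
  series:
    - {"translation":[-0.031,0.0122,0.005],"yaw":0}
    - {"translation":[-0.031,0.0122,0.005],"yaw":0}

```text
clock: 3.05
eef_pos: [550.1, -31.9, 196.0]
ee_rot: [0.993, 0.115, -0.0, -0.002]
wrist_force: [0.2, 0.3, 0.9]
gripper_width: -0.0
```

```bash
python3 - <<'E'
from h import *
a=robot.camera("scene")[150:270,240:360];b=robot.camera("side")[140:260,270:390]
cv2.imwrite("pics/p1.png",cv2.resize(np.hstack([a,b]),None,fx=3.3,fy=3.3,interpolation=2))
E
```

```text
(no output)
```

View pics/p1.png

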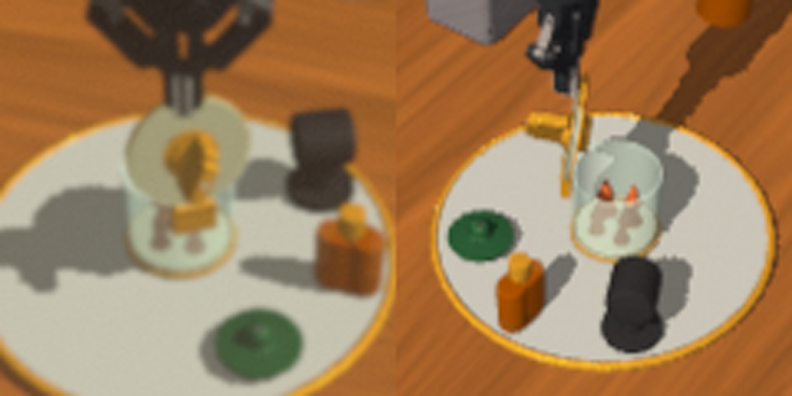

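Request:
arm_command:
  series:
    - {"translation":[-0.028,0.0112,0.002],"yaw":0}
    - {"translation":[-0.028,0.0112,0.002],"yaw":0}
    - {"translation":[-0.028,0.0112,0.002],"yaw":0}
    - {"translation":[-0.028,0.0112,0.002],"yaw":0}
    - {"translation":[-0.028,0.0112,0.002],"yaw":0}
    - {"translation":[0,0,0],"yaw":0}
    - {"translation":[0,0,0],"yaw":0}
    - {"translation":[0,0,-0.1],"yaw":0}
    - {"translation":[0,0,-0.1],"yaw":0}

```text
clock: 4.05
eef_pos: [505.5, -60.8, 248.6]
ee_rot: [0.993, 0.115, -0.006, -0.003]
wrist_force: [0.6, 0.5, 1.1]
gripper_width: -0.003
```

```bash
python3 - <<'E'
from h import *
a=robot.camera("scene")[150:270,240:360];b=robot.camera("side")[140:260,270:390]
cv2.imwrite("pics/p2.png",cv2.resize(np.hstack([a,b]),None,fx=3.3,fy=3.3,interpolation=2))
E
```

```text
(no output)
```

View pics/p2.png

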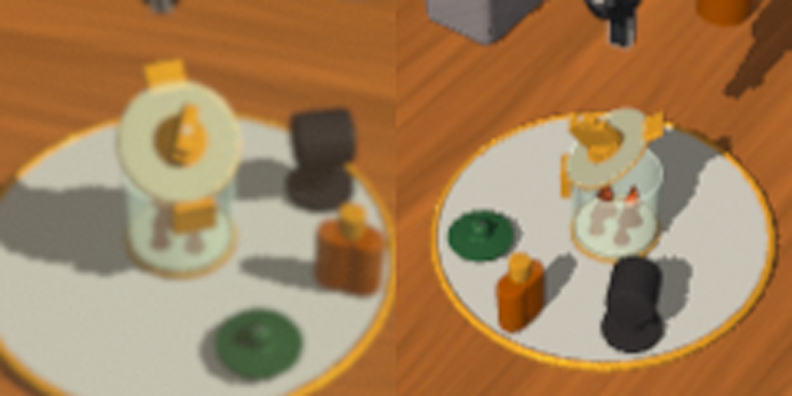

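Request:
arm_command:
  series:
    - {"translation":[0,0,-0.05],"yaw":-0.19}
    - {"translation":[0,0,-0.05],"yaw":-0.19}
    - {"translation":[0,0,-0.05],"yaw":-0.19}
    - {"translation":[0,0,0],"yaw":-0.19}
    - {"translation":[0,0,0],"yaw":-0.19}
    - {"translation":[0,0,0],"yaw":-0.19}
    - {"translation":[0,0,0],"yaw":-0.19}
    - {"translation":[0,0,0],"yaw":-0.19}
    - {"translation":[0,0,0],"yaw":-0.19}
    - {"translation":[0,0,0],"yaw":-0.19}
  fingers: -1

```text
clock: 5.15
eef_pos: [510.4, -59.8, 294.2]
ee_rot: [0.646, 0.763, -0.001, -0.004]
wrist_force: [0.1, 0.1, 0.7]
gripper_width: 1.0
```

Request:
arm_command:
  series:
    - {"translation":[0,0,0],"yaw":-0.19}
    - {"translation":[0,0,0],"yaw":-0.19}
    - {"translation":[0,0,0],"yaw":-0.19}
    - {"translation":[0,0,0],"yaw":-0.19}
    - {"translation":[0,0,0],"yaw":-0.19}
    - {"translation":[0,0,0],"yaw":-0.19}
    - {"translation":[0,0,0],"yaw":-0.19}
    - {"translation":[0,0,0],"yaw":-0.19}
    - {"translation":[0,0,0],"yaw":-0.19}
    - {"translation":[0,0,0],"yaw":-0.19}

```text
clock: 6.15
eef_pos: [511.2, -58.1, 287.1]
ee_rot: [-0.047, 0.999, 0.003, -0.006]
wrist_force: [0.7, 1.0, -0.0]
gripper_width: 1.0
```

Request:
arm_command:
  series:
    - {"translation":[0,0,0],"yaw":0}
    - {"translation":[0,0,0],"yaw":0}
    - {"translation":[0,0,0],"yaw":0}
    - {"translation":[0,0,0],"yaw":0}
    - {"translation":[0,0,0],"yaw":0}
    - {"translation":[0,0,0],"yaw":0}
    - {"translation":[0,0,0],"yaw":0}
    - {"translation":[0,0,0],"yaw":0}
    - {"translation":[0,0,0],"yaw":0}
    - {"translation":[0,0,0],"yaw":0}

```text
clock: 7.15
eef_pos: [511.4, -57.7, 285.6]
ee_rot: [-0.043, 0.999, 0.003, -0.007]
wrist_force: [0.3, -0.7, 0.1]
gripper_width: 0.999
```

```bash
python3 - <<'E'
from h import *
s=robot.observe();print(s["clock"],s["q"],s["eef_pos"],s["ee_rot"])
w=robot.camera("wrist");c=robot.calibration("wrist");np.savez("pics/w2.npz",**c);cv2.imwrite("pics/w2.png",w)
a=robot.camera("scene")[150:270,240:360];b=robot.camera("side")[140:260,270:390]
cv2.imwrite("pics/s2.png",a);cv2.imwrite("pics/d2.png",b)
t=cv2.resize(np.hstack([a,b]),None,fx=8/3,fy=8/3,interpolation=2)[:300]
cv2.imwrite("pics/p3.png",np.vstack([t,cv2.resize(w[200:360,220:420] if 0 else w,(480,300)) if 0 else cv2.copyMakeBorder(cv2.resize(w,(480,300)),0,0,0,160,0)]))
E
```

```text
7.15 [-0.11475686  0.14781661 -0.13461065  1.30258529  0.0036038  -0.20008507] [511.38486723 -57.74350338 285.63346631] [-0.04263722  0.99906371  0.00289391 -0.00673767]
```

View pics/p3.png

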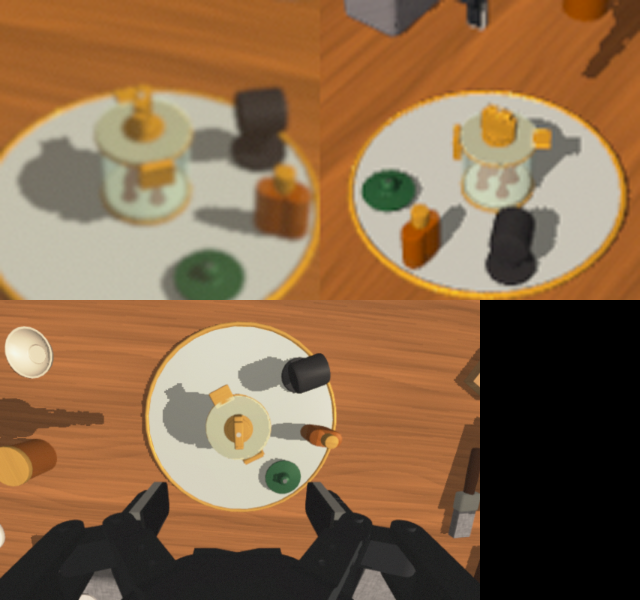

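```bash
python3 - <<'E'
from h import *
w=cv2.imread("pics/w2.png");c={k:v for k,v in np.load("pics/w2.npz").items()}
cv2.imwrite("pics/p4.png",cv2.resize(w[110:240,250:400],None,fx=5,fy=5,interpolation=2)[:600])
E
```

```text
(no output)
```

View pics/p4.png

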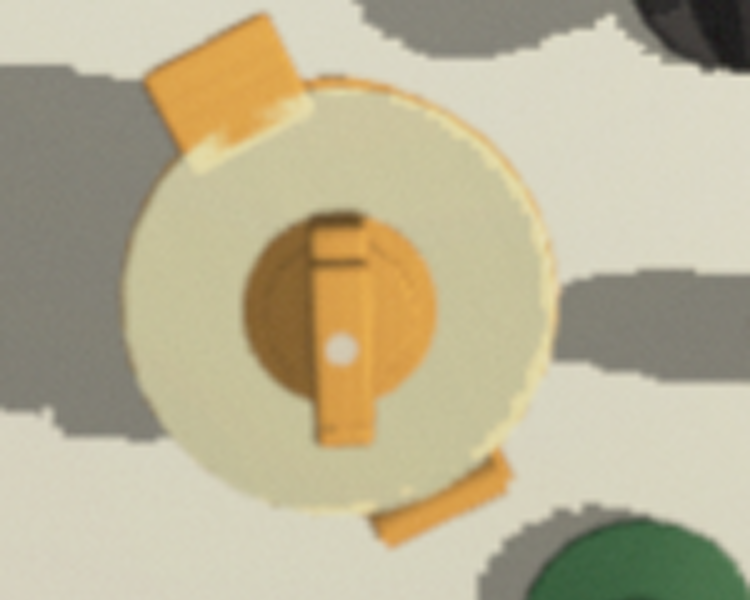

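```bash
python3 - <<'E'
from h import *
c={k:v for k,v in np.load("pics/w2.npz").items()}
F=lambda x,y:(250+x/5-.4,110+y/5-.4)
top=[plane("wrist",F(*p),141,c) for p in((341,350),(338,262),(345,442))]
ft=plane("wrist",F(341,309),109,c);lid=plane("wrist",F(340,292),101,c)
print(top,ft,lid);d=top[2]-top[1];print("len",np.linalg.norm(d),"wing dir deg",np.degrees(np.arctan2(d[1],d[0])))
s=robot.observe();from scipy.spatial.transform import Rotation as R
M=R.from_quat(s["ee_rot"]).as_matrix();print("tool x dir",np.degrees(np.arctan2(M[1,0],M[0,0])),s["eef_pos"])
print("shift tool",M.T@(np.r_[(top[0][:2]+ft[:2])/2,112]-s["eef_pos"]), M)
E
```

```text
[array([507.1514889 , -55.58457127, 141.        ]), array([490.30005892, -57.62449163, 141.        ]), array([525.28370542, -53.21979396, 141.        ])] [504.92983992 -55.35364438 109.        ] [502.66597619 -55.66198675 101.        ]
len 35.259848051396865 wing dir deg 7.176197250574943
tool x dir -175.10645489895063 [511.38399185 -57.72337598 285.6281455 ]
shift tool [  2.83273275   1.59512597 173.69455081] [[-0.99626762 -0.0852189  -0.01373234]
 [-0.0852972   0.99634188  0.00521952]
 [ 0.0132373   0.00637137 -0.99989208]]
```

Request:
arm_command:
  series:
    - {"translation":[0.01,0.005,0.15],"yaw":-0.05}
    - {"translation":[0,0,0.15],"yaw":0}
    - {"translation":[0,0,0.13],"yaw":0}
    - {"translation":[0,0,0],"yaw":0}

```text
clock: 7.7
eef_pos: [508.7, -56.1, 155.3]
ee_rot: [-0.063, 0.998, 0.002, -0.004]
wrist_force: [-1.2, 0.4, 0.1]
gripper_width: 1.0
```

```bash
cat >> h.py <<'E'
def st(target=None):
    from scipy.spatial.transform import Rotation as R
    np.set_printoptions(precision=3,suppress=True)
    s=robot.observe();M=R.from_quat(s["ee_rot"]).as_matrix()
    print(s["clock"],s["eef_pos"],"psi",np.degrees(np.arctan2(M[1,0],M[0,0])),"q6",s["q"][5],"F",s["wrist_force"],"M",s["moment"],"w",s["gripper_width"])
    if target is not None: print("shift/300",M.T@(np.array(target)-s["eef_pos"])/300)
E
python3 -c "
from h import *
st([506,-55.5,114])"
```

```text
7.7 [508.703 -56.056 155.283] psi -172.76916746536003 q6 -0.2382668748480565 F [-1.184  0.387  0.058] M [ 0.056 -0.019 -0.005] w 1.0003703240053332
shift/300 [0.008 0.002 0.138]
```

Request:
arm_command:
  series:
    - {"translation":[0.008,0.002,0.08],"yaw":0}
    - {"translation":[0,0,0.05],"yaw":0}
    - {"translation":[0,0,0],"yaw":0}

```text
clock: 8.0
eef_pos: [508.0, -55.8, 119.4]
ee_rot: [-0.063, 0.998, 0.002, -0.002]
wrist_force: [-0.7, -0.2, -0.3]
gripper_width: 1.001
```

```bash
python3 -c "
from h import *
st([506,-55.5,114])"
```

```text
8.0 [508.038 -55.815 119.406] psi -172.7753530945266 q6 -0.23785462849073444 F [-0.665 -0.242 -0.316] M [ 0.018 -0.003  0.028] w 1.0009524281714863
shift/300 [0.007 0.002 0.018]
```

Request:
arm_command:
  series:
    - {"translation":[0.007,0.001,0.015],"yaw":0}
    - {"translation":[0,0,0],"yaw":0}
    - {"translation":[0,0,0],"yaw":0}

```text
clock: 8.3
eef_pos: [508.9, -56.1, 119.4]
ee_rot: [-0.063, 0.998, 0.002, 0.001]
wrist_force: [-0.2, -0.5, 0.3]
gripper_width: 0.999
```

Request:
arm_command:
  series:
    - {"translation":[0,0,0],"yaw":0}
    - {"translation":[0,0,0],"yaw":0}
    - {"translation":[0,0,0],"yaw":0}
    - {"translation":[0,0,0],"yaw":0}
    - {"translation":[0,0,0],"yaw":0}
    - {"translation":[0,0,0],"yaw":0}
    - {"translation":[0,0,0],"yaw":0}
    - {"translation":[0,0,0],"yaw":0}
  fingers: 1
  grip_force: 45

```text
clock: 9.1
eef_pos: [510.3, -55.1, 121.9]
ee_rot: [-0.063, 0.998, 0.003, 0.002]
wrist_force: [-0.5, 1.8, 0.9]
gripper_width: 0.131
```

```bash
python3 -c "
from h import *
st()"
```

```text
9.1 [510.292 -55.133 121.924] psi -172.75784866441194 q6 -0.2379298369088005 F [-0.484  1.827  0.89 ] M [ 0.116  0.049 -0.075] w 0.1309003916837985
```

Request:
arm_command:
  series:
    - {"translation":[0,0,0],"yaw":0}
    - {"translation":[0,0,0],"yaw":0}
    - {"translation":[0.008,0,0.012],"yaw":0}
    - {"translation":[0.008,0,0.012],"yaw":0}
    - {"translation":[0.004,0,0.006],"yaw":0}
  fingers: 0

```text
clock: 9.6
eef_pos: [504.0, -56.8, 111.8]
ee_rot: [-0.063, 0.998, 0.002, 0.002]
wrist_force: [-0.5, -0.1, 0.3]
gripper_width: 0.502
```

```bash
python3 -c "
from h import *
st([506,-55.5,113])"
```

```text
9.6 [503.959 -56.848 111.772] psi -172.77581309832584 q6 -0.24109837546178 F [-0.451 -0.074  0.251] M [-0.034  0.03  -0.018] w 0.5021327002691401
shift/300 [-0.007  0.004 -0.004]
```

Request:
arm_command:
  series:
    - {"translation":[-0.004,0.004,0],"yaw":0}
    - {"translation":[0,0,0.001],"yaw":0}
    - {"translation":[0,0,0.001],"yaw":0}
    - {"translation":[0,0,0.001],"yaw":0}
    - {"translation":[0,0,0.001],"yaw":0}
  fingers: 1
  grip_force: 50

```text
clock: 10.1
eef_pos: [504.3, -55.6, 110.8]
ee_rot: [-0.063, 0.998, 0.002, 0.002]
wrist_force: [-2.7, 0.4, 4.5]
gripper_width: 0.133
```

```bash
python3 -c "
from h import *
st([506,-55.5,113])"
```

```text
10.1 [504.28  -55.6   110.787] psi -172.79700491764368 q6 -0.23787921105729698 F [-2.665  0.419  4.523] M [-0.033  0.458 -0.063] w 0.1333561096134396
shift/300 [-0.006 -0.    -0.007]
```

Request:
arm_command:
  series:
    - {"translation":[0,0,-0.002],"yaw":0.04}
    - {"translation":[0,0,0],"yaw":0.04}
    - {"translation":[0,0,0],"yaw":0.04}
    - {"translation":[0,0,0],"yaw":0.04}
    - {"translation":[0,0,0],"yaw":0}

```text
clock: 10.6
eef_pos: [504.2, -55.5, 110.8]
ee_rot: [0.002, 1.0, 0.002, 0.002]
wrist_force: [-1.5, 0.2, 2.2]
gripper_width: 0.133
```

```bash
python3 -c "
from h import *
st([506,-55.5,111])"
```

```text
10.6 [504.247 -55.498 110.842] psi 179.79443124171843 q6 -0.10833573093243952 F [-1.5    0.16   2.237] M [-0.008  0.3   -0.062] w 0.13331142124566775
shift/300 [-0.006  0.    -0.001]
```

Request:
arm_command:
  series:
    - {"translation":[0,0,0],"yaw":0.04}
    - {"translation":[0,0,0],"yaw":0.04}
    - {"translation":[0,0,0],"yaw":0}

```text
clock: 10.9
eef_pos: [504.3, -55.5, 110.9]
ee_rot: [0.033, 0.999, 0.002, 0.002]
wrist_force: [-1.6, -0.3, 1.8]
gripper_width: 0.133
```

```bash
python3 -c "
from h import *
st()"
```

```text
10.9 [504.276 -55.45  110.853] psi 176.2312508774962 q6 -0.0460800739623831 F [-1.603 -0.287  1.756] M [-0.048  0.24  -0.055] w 0.13304923482480566
```

Request:
arm_command:
  series:
    - {"translation":[0,0,0],"yaw":0.04}
    - {"translation":[0,0,0],"yaw":0.04}
    - {"translation":[0,0,0],"yaw":0}

```text
clock: 11.2
eef_pos: [504.3, -55.4, 110.9]
ee_rot: [0.063, 0.998, 0.002, 0.002]
wrist_force: [-1.3, 0.5, 2.1]
gripper_width: 0.135
```

```bash
python3 -c "
from h import *
st()"
```

```text
11.2 [504.29  -55.404 110.859] psi 172.7506218697001 q6 0.014761821851913066 F [-1.28   0.458  2.078] M [-0.041  0.29  -0.073] w 0.1351886150745368
```

Request:
arm_command:
  series:
    - {"translation":[0,0,0],"yaw":0.04}
    - {"translation":[0,0,0],"yaw":0.04}
    - {"translation":[0,0,0],"yaw":0}

```text
clock: 11.5
eef_pos: [504.3, -55.3, 110.8]
ee_rot: [0.093, 0.996, 0.002, 0.001]
wrist_force: [-0.7, -0.4, 2.1]
gripper_width: 0.13
```

```bash
python3 -c "
from h import *
st()"
```

```text
11.5 [504.29  -55.339 110.837] psi 169.32320805465613 q6 0.07465296385833106 F [-0.656 -0.436  2.076] M [-0.063  0.285 -0.045] w 0.12969314694628947
```

Request:
arm_command:
  series:
    - {"translation":[0,0,0],"yaw":0.04}
    - {"translation":[0,0,0],"yaw":0.04}
    - {"translation":[0,0,0],"yaw":0}

```text
clock: 11.8
eef_pos: [504.3, -55.3, 110.8]
ee_rot: [0.122, 0.992, 0.002, 0.001]
wrist_force: [-0.3, 0.1, 2.1]
gripper_width: 0.13
```

```bash
python3 -c "
from h import *
st()"
```

```text
11.8 [504.295 -55.294 110.849] psi 165.92787701540584 q6 0.133954107205726 F [-0.291  0.116  2.149] M [-0.026  0.257 -0.061] w 0.13007439063381868
```

Request:
arm_command:
  series:
    - {"translation":[0,0,0],"yaw":0.04}
    - {"translation":[0,0,0],"yaw":0.04}
    - {"translation":[0,0,0],"yaw":0}

```text
clock: 12.1
eef_pos: [504.3, -55.3, 110.8]
ee_rot: [0.153, 0.988, 0.002, 0.001]
wrist_force: [-0.6, 0.3, 3.0]
gripper_width: 0.129
```

```bash
python3 -c "
from h import *
st()"
```

```text
12.1 [504.296 -55.292 110.833] psi 162.44257188306776 q6 0.19474372225967188 F [-0.643  0.333  2.96 ] M [ 0.025  0.243 -0.072] w 0.12918634453504171
```

Request:
arm_command:
  series:
    - {"translation":[0,0,0],"yaw":0.04}
    - {"translation":[0,0,0],"yaw":0.04}
    - {"translation":[0,0,0],"yaw":0}

```text
clock: 12.4
eef_pos: [504.3, -55.2, 110.9]
ee_rot: [0.183, 0.983, 0.002, 0.001]
wrist_force: [-1.2, 0.2, 2.5]
gripper_width: 0.132
```

```bash
python3 -c "
from h import *
st()"
```

```text
12.4 [504.347 -55.227 110.855] psi 158.92729743727307 q6 0.2561764225838524 F [-1.237  0.211  2.477] M [-0.049  0.303 -0.048] w 0.1317739902190626
```

Request:
arm_command:
  series:
    - {"translation":[0,0,0],"yaw":0.04}
    - {"translation":[0,0,0],"yaw":0.04}
    - {"translation":[0,0,0],"yaw":0}

```text
clock: 12.7
eef_pos: [504.3, -55.2, 110.8]
ee_rot: [0.212, 0.977, 0.002, 0.001]
wrist_force: [-1.1, 0.2, 1.8]
gripper_width: 0.134
```

```bash
python3 -c "
from h import *
st()"
```

```text
12.7 [504.306 -55.198 110.826] psi 155.47218004474115 q6 0.31648756628036445 F [-1.098  0.153  1.834] M [-0.029  0.236 -0.065] w 0.13436862698904334
```

Request:
arm_command:
  series:
    - {"translation":[0,0,0],"yaw":0.04}
    - {"translation":[0,0,0],"yaw":0.04}
    - {"translation":[0,0,0],"yaw":0}

```text
clock: 13.0
eef_pos: [504.4, -55.2, 110.8]
ee_rot: [0.241, 0.97, 0.002, 0.001]
wrist_force: [-0.9, -0.2, 2.7]
gripper_width: 0.134
```

```bash
python3 -c "
from h import *
st()"
```

```text
13.0 [504.386 -55.165 110.841] psi 152.06459958934784 q6 0.37597673434395235 F [-0.939 -0.219  2.655] M [-0.045  0.317 -0.064] w 0.13430328333303496
```

Request:
arm_command:
  series:
    - {"translation":[0,0,0],"yaw":0.04}
    - {"translation":[0,0,0],"yaw":0.04}
    - {"translation":[0,0,0],"yaw":0}

```text
clock: 13.3
eef_pos: [504.4, -55.1, 110.8]
ee_rot: [0.271, 0.963, 0.002, 0.001]
wrist_force: [-0.7, 0.6, 2.0]
gripper_width: 0.132
```

```bash
python3 -c "
from h import *
st()"
```

```text
13.3 [504.401 -55.109 110.847] psi 148.57497021541352 q6 0.4369207634387087 F [-0.737  0.553  2.049] M [-0.006  0.246 -0.104] w 0.13173398203609457
```

Request:
arm_command:
  series:
    - {"translation":[0,0,0],"yaw":0.04}
    - {"translation":[0,0,0],"yaw":0}

```text
clock: 13.5
eef_pos: [504.4, -55.1, 110.8]
ee_rot: [0.285, 0.958, 0.002, 0.001]
wrist_force: [-1.8, 1.0, 1.8]
gripper_width: 0.134
```

```bash
python3 -c "
from h import *
st()"
```

```text
13.5 [504.395 -55.081 110.846] psi 146.84944716963955 q6 0.46706558900907263 F [-1.812  0.971  1.805] M [-0.093  0.236 -0.076] w 0.13417168333366994
```

Just noise; continue.

Request:
arm_command:
  series:
    - {"translation":[0,0,0],"yaw":0.04}
    - {"translation":[0,0,0],"yaw":0.04}
    - {"translation":[0,0,0],"yaw":0}

```text
clock: 13.8
eef_pos: [504.4, -55.1, 110.9]
ee_rot: [0.314, 0.949, 0.002, 0.001]
wrist_force: [-1.7, 0.5, 2.4]
gripper_width: 0.13
```

```bash
python3 -c "
from h import *
st()"
```

```text
13.8 [504.441 -55.05  110.866] psi 143.3870189931232 q6 0.5275204339194253 F [-1.652  0.535  2.353] M [-0.1    0.192 -0.07 ] w 0.13030214011562333
```

Request:
arm_command:
  series:
    - {"translation":[0,0,0],"yaw":0.04}
    - {"translation":[0,0,0],"yaw":0.04}
    - {"translation":[0,0,0],"yaw":0}

```text
clock: 14.1
eef_pos: [504.5, -55.0, 110.9]
ee_rot: [0.342, 0.94, 0.002, 0.001]
wrist_force: [-0.9, -0.1, 2.4]
gripper_width: 0.138
```

```bash
python3 -c "
from h import *
st()"
```

```text
14.1 [504.476 -55.022 110.852] psi 139.97458582411033 q6 0.5871069985064182 F [-0.871 -0.078  2.449] M [ 0.02   0.287 -0.125] w 0.13789337698392143
```

Request:
arm_command:
  series:
    - {"translation":[0,0,0],"yaw":0.04}
    - {"translation":[0,0,0],"yaw":0}

```text
clock: 14.3
eef_pos: [504.5, -55.0, 110.9]
ee_rot: [0.356, 0.935, 0.003, 0.001]
wrist_force: [-0.2, 1.0, 2.2]
gripper_width: 0.13
```

```bash
python3 -c "
from h import *
st()"
```

```text
14.3 [504.469 -54.998 110.858] psi 138.33597311902278 q6 0.6156997271927527 F [-0.214  0.981  2.233] M [-0.07   0.296 -0.034] w 0.13032549901708904
```

Request:
arm_command:
  series:
    - {"translation":[0,0,0],"yaw":0.04}
    - {"translation":[0,0,0],"yaw":0}

```text
clock: 14.5
eef_pos: [504.5, -55.0, 110.9]
ee_rot: [0.369, 0.929, 0.003, 0.001]
wrist_force: [-0.6, 1.0, 1.7]
gripper_width: 0.135
```

```bash
python3 -c "
from h import *
st()"
```

```text
14.5 [504.504 -55.015 110.851] psi 136.70334477893923 q6 0.6441805893529727 F [-0.644  0.964  1.706] M [-0.038  0.27  -0.138] w 0.1353020451678572
```

```bash
cat >> h.py <<'E'
def mz(n=5):
    v=[]
    for _ in range(n): robot.camera("side"); v.append(robot.observe()["moment"][2])
    print(np.array(v),"mean",np.mean(v)); st()
E
python3 -c "
from h import *
mz(8)"
```

```text
[-0.04449456 -0.01075367 -0.03033735 -0.01859634 -0.00354913  0.05539792
 -0.01736571  0.04337795] mean -0.003290110771052795
14.9 [504.445 -54.983 110.815] psi 136.65107291785247 q6 0.645133252443234 F [-1.753  0.943  2.316] M [-0.005  0.211  0.043] w 0.12809079838522738
```

Request:
arm_command:
  series:
    - {"translation":[0,0,0],"yaw":0.04}
    - {"translation":[0,0,0],"yaw":0.04}
    - {"translation":[0,0,0],"yaw":0}

```text
clock: 15.2
eef_pos: [504.5, -54.9, 110.9]
ee_rot: [0.399, 0.917, 0.003, 0.001]
wrist_force: [-0.8, 1.1, 2.2]
gripper_width: 0.135
```

```bash
python3 -c "
from h import *
st();mz(3)"
```

```text
15.2 [504.504 -54.947 110.867] psi 132.99427407905756 q6 0.7090100532881946 F [-0.79   1.061  2.157] M [-0.024  0.293 -0.063] w 0.1354202087723351
[-0.064 -0.088 -0.034] mean -0.061698971140934124
15.35 [504.52  -54.975 110.844] psi 133.02427676010223 q6 0.7084246136339407 F [-1.344  0.854  1.884] M [-0.052  0.253 -0.034] w 0.12921126986619255
```

Request:
arm_command:
  series:
    - {"translation":[0,0,0],"yaw":0.04}
    - {"translation":[0,0,0],"yaw":0.04}
    - {"translation":[0,0,0],"yaw":0}

```text
clock: 15.65
eef_pos: [504.5, -54.9, 110.9]
ee_rot: [0.426, 0.905, 0.003, 0.001]
wrist_force: [-0.9, -0.3, 1.2]
gripper_width: 0.132
```

```bash
python3 -c "
from h import *
st();mz(2)"
```

```text
15.65 [504.549 -54.919 110.863] psi 129.51562522224808 q6 0.7698582147165458 F [-0.854 -0.258  1.211] M [-0.054  0.209  0.23 ] w 0.13249679827172517
[0.267 0.309] mean 0.28797724601301794
15.75 [504.553 -54.93  110.827] psi 129.53012107277584 q6 0.7695670309888163 F [-0.462  0.674  2.88 ] M [-0.063  0.231  0.309] w 0.13238915782743482
```

Request:
arm_command:
  series:
    - {"translation":[0,0,0],"yaw":0.04}
    - {"translation":[0,0,0],"yaw":0.04}
    - {"translation":[0,0,0],"yaw":0.04}
    - {"translation":[0,0,0],"yaw":0}

```text
clock: 16.15
eef_pos: [504.6, -54.9, 110.9]
ee_rot: [0.468, 0.884, 0.003, 0.001]
wrist_force: [-0.9, 1.1, 2.1]
gripper_width: 0.133
```

```bash
python3 -c "
from h import *
st();mz(2)"
```

```text
16.15 [504.605 -54.895 110.856] psi 124.23874498863123 q6 0.8621192857563719 F [-0.921  1.063  2.064] M [-0.077  0.226  0.253] w 0.1333030735878465
[0.212 0.214] mean 0.2130886655548484
16.25 [504.596 -54.872 110.825] psi 124.25798470927296 q6 0.8617711800104039 F [-0.364  0.317  1.916] M [-0.051  0.206  0.214] w 0.13308118786514017
```

Request:
arm_command:
  series:
    - {"translation":[0,0,0],"yaw":0.035}
    - {"translation":[0,0,0],"yaw":0.035}
    - {"translation":[0,0,0],"yaw":0}
    - {"translation":[0,0,0],"yaw":0}

```text
clock: 16.65
eef_pos: [504.6, -54.8, 110.8]
ee_rot: [0.493, 0.87, 0.003, 0.001]
wrist_force: [-0.9, 0.3, 1.3]
gripper_width: 0.131
```

```bash
python3 -c "
from h import *
st();mz(2)"
```

```text
16.65 [504.625 -54.846 110.843] psi 120.9458740262251 q6 0.9196383177300732 F [-0.914  0.306  1.334] M [-0.05   0.225  0.314] w 0.1305468313335064
[0.307 0.294] mean 0.30037909185280964
16.75 [504.647 -54.857 110.839] psi 120.95317419574326 q6 0.9194766693742008 F [-1.577 -0.09   2.443] M [-0.033  0.243  0.294] w 0.13749315890142436
```

Request:
arm_command:
  series:
    - {"translation":[0,0,-0.002],"yaw":0}
    - {"translation":[0,0,-0.002],"yaw":0}
    - {"translation":[0,0,0],"yaw":0}
    - {"translation":[0,0,0],"yaw":0}
    - {"translation":[0,0,0],"yaw":0}
    - {"translation":[0,0,0],"yaw":0}
  fingers: -1

```text
clock: 17.35
eef_pos: [504.9, -55.0, 111.7]
ee_rot: [0.494, 0.87, 0.003, 0.001]
wrist_force: [0.3, 0.6, -0.5]
gripper_width: 0.999
```

Request:
arm_command:
  series:
    - {"translation":[0,0,-0.04],"yaw":0}
    - {"translation":[0,0,-0.08],"yaw":0}
    - {"translation":[0,0,-0.12],"yaw":0}
    - {"translation":[0,0,-0.15],"yaw":0}
    - {"translation":[0,0,-0.15],"yaw":0}
    - {"translation":[0,0,0],"yaw":0}
    - {"translation":[0,0,0],"yaw":0}

```text
clock: 18.05
eef_pos: [502.9, -55.6, 284.2]
ee_rot: [0.494, 0.87, 0.003, 0.001]
wrist_force: [0.1, -0.4, 0.4]
gripper_width: 0.997
```

```bash
python3 - <<'E'
from h import *
st()
w=robot.camera("wrist");a=robot.camera("scene")[150:270,240:360];b=robot.camera("side")[140:260,270:390]
t=cv2.resize(np.hstack([a,b]),None,fx=8/3,fy=8/3,interpolation=2)[:300]
cv2.imwrite("pics/p5.png",np.vstack([t,cv2.resize(w,(480,300))[:,:,:] if 0 else cv2.copyMakeBorder(cv2.resize(w,(480,300)),0,0,0,160,0)])[:600])
E
```

```text
18.05 [502.897 -55.556 284.158] psi 120.8435819395184 q6 0.9194433961632249 F [ 0.104 -0.408  0.371] M [0.018 0.007 0.   ] w 0.9965256583228141
```

View pics/p5.png

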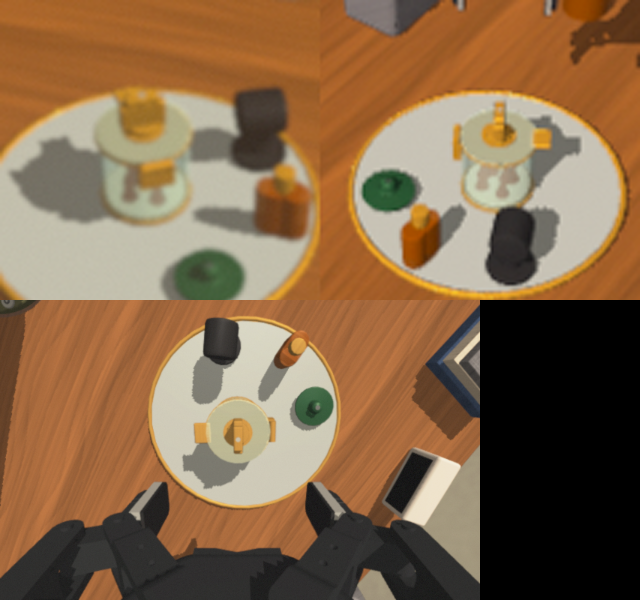

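```bash
python3 -c "
from plant import robot
print(robot.finish_job())"
```

```text
the job is handed in; nothing more can be done
None
```

The canister is sealed and the job is handed in, at about 18 s on the robot's clock. `finish_job` gives no verdict, so success rests on my own readings.

- **Lid:** I pushed it slowly past upright with the closed fingers and let it sink shut on its own. It looks shut in all three camera views, before and after turning the knob.
- **Knob:** I gripped the wing at 50 N and turned it clockwise in steps of about 0.03 rad. The torque jumped after about 1 rad, from roughly −0.06 to +0.29 N m on the sensor (a step of about 0.35), and stayed at 0.21–0.31 after that.
- **Slip:** I turned on past the jump, then let go. Measured from the wrist angle, the limiter slipped between 8.6° and 12.1°; the spread is because I read the torque only every second step near the jump. The pin itself was too small to measure in the pictures.
- **Final check:** The wing lies along the gripper's direction, so it turned with the fingers. The arm is well clear with zero contact force. The bottle, holder and stand look unmoved in the pictures. I didn't measure any bystanders again, and the last close-ups didn't cover the ones beside the tray.

**What went less well:**
- The first grip had drifted about 8 mm too high, so I opened, lowered and gripped again before turning.
- A few readings during the light-drag stretch (−0.10 to −0.14 N m) looked like the start of the jump. They came down again on further readings, so I treated them as sensor noise.

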